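Start the kiln from its control console

ROBOT

A 7-joint arm with a two-finger parallel gripper is mounted at the origin on the work surface. World frame = base frame: x ahead of the robot, y to its left, z up, the work surface at z = 0. Lengths are in m, angles in rad, forces in N, time in s.
With the tool pointing down it reaches from about 0.4 to 0.875 m from the base axis. Payload 6.5 kg.
Tool frame: the origin (TCP) lies between the finger pads; the fingertips stand 22 mm ahead of it and the grasp point (between the pads) lies 3 mm ahead of it (arm.tcp_to_tips is the distance from the TCP to the fingertips, in m); z points along the fingers, y is the line along which they close (so a half turn about z gives the same grasp; the last joint's range is limited). The gripper opens to 88 mm and grips with 3 to 60 N. Pads are 18 mm wide; open, the fingers measure 123 mm over their backs; the gripper's body (75 mm by 187 mm) begins 45 mm behind the grasp point.
Start: joints at [1.254, 0.536, -0.004, 1.538, 0.003, 1.067, -0.071], TCP at [0.161, -0.63, 0.261] pointing down, gripper open.
Joint ranges: [-2.7, 2.7], [-0.37, 2.16], [-1.27, 1.26], [0.24, 2.4], [-1.31, 4.45], [0.19, 1.91], [-2.76, 2.76]. Speed limits (rad/s): [2.39, 2.39, 3.14, 3.14, 3.14, 3.14, 3.14].

INTERFACE

Orientations are given as a unit quaternion [x, y, z, w].
In Python, from cell import arm gives the robot as it stands.
- The arm moves only by the tool apply_moves, never from a script. Its argument "plan" is a list of rows, each an object with "dp": the shift along the tool's x, y, z in cm, a list of three; "delta_rot": the turn, a rotation vector about the tool's x, y, z in rad, a list of three; "gripper": the opening, from -1 (shut) to 1 (fully open). A call has 1 to 12 rows; each row is the pose to reach, as a shift and turn from the pose commanded when the call began, along the tool's axes at that moment; what a row does not reach only later rows make up. A row lasts 1/8 s, in which the tool goes at most 62.5 mm and 10.7 degrees, less where a joint would pass 70% of its speed; a pose out of reach is approached as far as the arm can. A call with a gripper value outside its range is refused whole. The fingers move at their own pace and stop on an object; the grip force is fixed at half the most. Time passes only in rows, so rows that repeat a pose let the fingers close. It gives the time, the measured TCP pose, the force, the opening and the grip force at its end, in the units of the state.
- arm.get_state(): the state, without advancing time (a new reading comes with each control period).
- arm.capture(name): name is "side" or "top"; returns a dict with "pixels" (480x640x3 uint8, blue, green, red), "camera_matrix" (3x3 intrinsics, pixels), "dist_coeffs" ([k1, k2, p1, p2, k3] as OpenCV has them; the pictures are not rectified), "origin" and "orientation" of the camera in the world. Camera axes: x right, y down, z forward; pixel columns grow to the right and rows downward; lengths in m; the calibration is good to about 2 mm. A picture is of the moment at which its call begins. There is no depth.
- arm.hand_in(): hands the job in; it is judged then, once.
The state is a dict: "time_s": time; "joint_positions": joint angles; "qvel": joint speeds; "joint_efforts": joint torques, N m; "tcp_pos": TCP position; "ee_rot": TCP orientation; "contact_force": force on the tool from outside, world axes, zero at the start; "wrist_torque": the same for the moment, N m; "finger_gap": finger opening in m; "gripper_force": force on a finger pad.
Only numpy, scipy, OpenCV 4.12 (cv2) and the standard library are available. Lean on these libraries where they do the work, as an engineer would, in place of code of your own. Each camera call takes 0.05 s, during which the arm holds its last target. There are 200 camera calls.

TASK

Start a slow firing on the kiln's grey control console by touch: first tip the mains rocker switch on by pressing its raised half right down, then push the long bar-shaped key (slow programme) fully in, and then press the round start button right down, hold it down for two seconds and let it go. Do not press the square key (fast programme), never press a key or the start button before its turn, leave the rocker on and the bar key in, and do not move the pottery and the spatula that stand around.

Things in the scene. Friction and masses are not known exactly. Their poses are not given: they have to be found in the camera images.
- console: flat grey box fixed to the table, 200 (x) x 280 (y) x 40 mm high. Origin: on the table under the centre of its 2 x 2 grid of switch modules; the box spans y -100 to +180 mm. x away from the robot at yaw 0, z up. Modules: fixed white blocks 78 x 78 x 20 mm (tops 60 mm above the table), centred at x, y = +-44 mm, square to it, one dark grey control centred on each; which is where varies
- rocker_raised (a point): point on the top of the raised half of the mains rocker (a dark grey V-shaped paddle in a thin flat frame, 52 mm long in x, 30 mm wide), 19 mm from its crease, mid-width. The raised half is on the console's +x side when off. Moves with the paddle: about 74 mm above the table when off, 67 mm when on. Axes are the paddle's: y the pivot axis; when off, as the console's
- rocker (a joint): mains rocker: 0 = off (one half flat, the other sloping up 0.40 rad), 0.40 rad = on (raised half pressed flat, the other then slopes up). Halves 26 mm long, 6 mm thick; pivot along the console's y at the crease, 64 mm above the table. Stays wherever it is left; about 4 N at rocker_raised moves it
- bar_key_top (a point): centre of the top of the bar key (slow programme): a dark grey bar 18 mm (x) x 60 mm (y), standing 12 mm proud of its module (top 72 mm above the table when out). Moves with the key; axes as the console's
- bar_key (a joint): bar key: 0 = out, 0.008 m = fully in (still 4 mm proud). Moves straight down, about 3 N plus damping, and stays in wherever it is left
- square_key_top (a point): centre of the top of the square key (fast programme, not to be pressed): dark grey, 28 x 28 mm, standing 12 mm proud of its module (top 72 mm above the table)
- square_key (a joint): square key: 0 = out, 0.008 m = fully in; about 3 N moves it and it stays in wherever it is left
- start_button_top (a point): centre of the top of the round start button: dark grey, 32 mm diameter, standing 12 mm proud of its module (top 72 mm above the table when out). Moves with the button; axes as the console's
- start_button (a joint): start button: 0 = out, 0.006 m = right down (still 6 mm proud). Spring return: about 1.5 N to start moving, 5 N right down
- cup: small loose terracotta cup, 54 mm across the rim, 50 mm high, standing on the bare end of the console (its +y end), rim 90 mm above the table; origin: centre of its underside
- bowl: loose white bowl, 110 mm across, 45 mm high, on the table beside the console's -y end; origin: centre of its underside
- vase: loose terracotta vase, 72 mm across, 95 mm high, on the table beyond the console's +x side; origin: centre of its underside
- spatula: loose spatula, 170 mm long (steel blade 90 x 65 mm, wooden handle), lying on the table along the console's -x side; origin: centre of its underside

How it is judged:
On the way, in this order (a step that is already met when the one before it is completed fails the run):
1. the mains rocker is tipped on (value of joint rocker above 0.33 rad), for 0.1 s.
2. the bar key is pushed in (value of joint bar_key above 0.0062 m), for 0.1 s.
3. the start button is held right down for two seconds (1.5 s suffices) with the rocker on and the bar key in (value of joint start_button above 0.0045 m and value of joint rocker above 0.33 rad and value of joint bar_key above 0.0062 m), for 1.5 s.
At the end, for the whole second after the job is handed in: rocker on (over 0.33 of 0.40 rad), bar key in (over 6.2 of 8 mm), start button out again (under 1 mm), square key still out (under 2 mm), and cup, bowl, vase and spatula within 15 mm of where they stood (value of joint rocker above 0.33 rad and value of joint bar_key above 0.0062 m and value of joint start_button below 0.001 m and value of joint square_key below 0.002 m and distance of each of cup, bowl, vase, spatula from where it was at the start of the episode below 0.015 m); the robot touches nothing.
It fails at once if the square key is pressed (2 mm or more) (value of joint square_key above 0.002 m).
It fails at once if the bar key is pressed while the rocker is off (value of joint bar_key above 0.003 m and value of joint rocker below 0.3 rad).
It fails at once if the start button is pressed before the bar key is in and the rocker on (value of joint start_button above 0.003 m and (value of joint bar_key below 0.0055 m or value of joint rocker below 0.3 rad)).
It fails at once if the cup, bowl, vase or spatula is shoved, lifted or carried (15 mm or more) (distance of any of cup, bowl, vase, spatula from where it was at the start of the episode above 0.015 m).
It also fails if it takes over 42 s, if anything falls off the work surface, if the arm or the gripper's body presses on something with over 40 N, if the wrist force passes 120 N, or if a joint passes its speed limit or range.

## Working session

There is one attempt and no reset: what is moved stays moved. The work goes in short steps, Python scripts to look and compute and a tool call to move; the robot and the scene stay as the last step left them, time stands still between calls to the robot, and variables do not carry over. Pictures are saved under pics/ and viewed, at most 10 in all, crops included, and the job is handed in when it is done.

Besides the shell and the picture viewer there is one more tool, called after "Call:" by a JSON object that holds its "name" and its "arguments". apply_moves: Moves the arm, as the interface text tells. Its arguments: {"type":"object","properties":{"plan":{"type":"array"}},"required":["plan"]}

```bash
mkdir -p pics; cat > h.py <<'E'
import numpy as np, cv2
from scipy.spatial.transform import Rotation as R
from cell import arm
def ray(c,uv):
    p=cv2.undistortPoints(np.array(uv,float).reshape(-1,1,2),c["camera_matrix"],c["dist_coeffs"]).reshape(-1,2)
    d=np.c_[p,np.ones(len(p))]
    return np.array(c["origin"]), R.from_quat(c["orientation"]).apply(d)
def plane(c,uv,z):
    o,d=ray(c,uv); return o+d*((z-o[2])/d[:,2])[:,None]
E
python3 - <<'E'
from h import *
for n in("top","side"):
    c=arm.capture(n)
    c={k:np.array(v) for k,v in c.items()}
    cv2.imwrite(f"pics/{n}1.png",c["pixels"]); np.savez(f"{n}1.npz",**c)
    print(n,c["origin"],c["orientation"],c["camera_matrix"].diagonal())
print(arm.get_state(),arm.tcp_to_tips)
E
```

```text
top [0.47351729 0.01213836 1.04264318] [ 0.7096639  -0.70338538  0.02512935 -0.0315384 ] [620.91488355 620.91488355   1.        ]
side [ 0.42725303 -0.65083376  0.72197496] [ 0.91732255 -0.07346868  0.02741883 -0.39034587] [518.29242067 518.29242067   1.        ]
{'time_s': 0.1, 'joint_positions': array([ 1.25379209,  0.53704207, -0.00443528,  1.53871215,  0.00259385,
        1.06729715, -0.07120966]), 'qvel': array([-0.00075431, -0.00288637, -0.00150722, -0.00198047, -0.00094374,
       -0.00034281, -0.00225509]), 'joint_efforts': array([ 2.87360213e-03, -5.72083998e+01,  9.94006097e-01, -2.52231252e+01,
       -5.62126643e-02,  1.34754635e-02, -4.99234659e-06]), 'tcp_pos': array([ 0.16118986, -0.62919414,  0.25998225]), 'ee_rot': array([ 9.92143684e-01,  1.25101485e-01, -1.42455873e-04, -7.12386784e-04]), 'contact_force': array([0.37698026, 0.02616881, 0.70887551]), 'wrist_torque': array([ 0.03138115, -0.0228327 , -0.01151788]), 'gripper_force': 0.0, 'finger_gap': 0.0883166032207624} 0.022
```

View pics/top1.png

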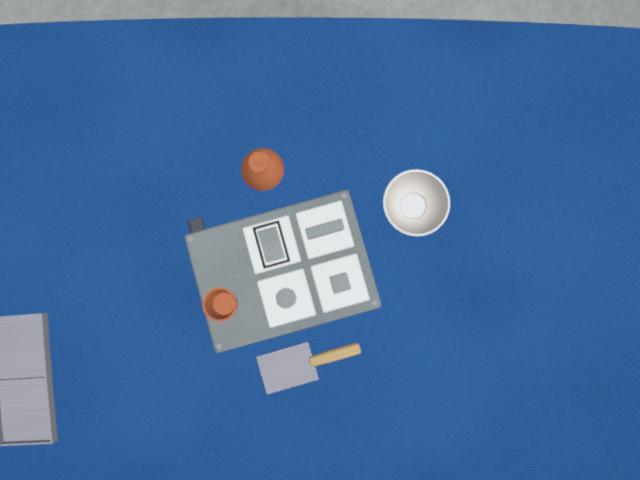

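View pics/side1.png

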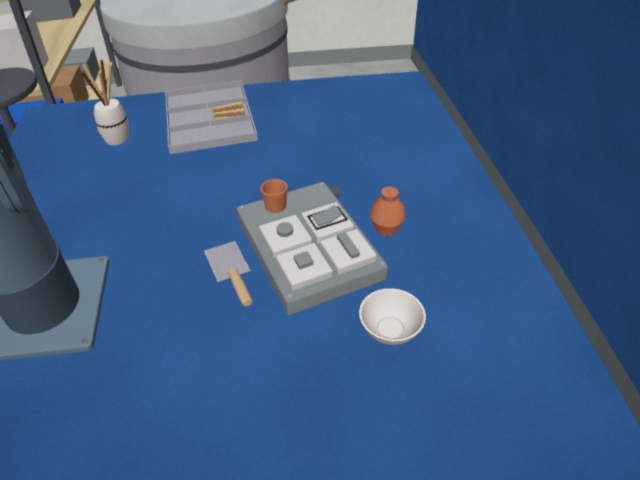

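The top view shows the rocker at (271,244), bar key (324,229), start button (286,298) and square key (340,283). The cup is at (222,304), vase (262,170), bowl (417,203) and spatula around (300,365). The side view shows the same layout.

```bash
cat > m.py <<'E'
from h import *
c=dict(np.load("top1.npz")); s=dict(np.load("side1.npz"))
def blobs(mask,lo,hi,box):
    n,l,st,ce=cv2.connectedComponentsWithStats(mask.astype(np.uint8))
    return [(ce[i],st[i,4],l==i) for i in range(1,n) if lo<st[i,4]<hi and box[0]<ce[i][0]<box[1] and box[2]<ce[i][1]<box[3]]
def mods(c,lo,box):
    m=(c["pixels"].min(2)>205)
    n,l,st,ce=cv2.connectedComponentsWithStats(m.astype(np.uint8)); out=[]
    for i in range(1,n):
        if st[i,4]>lo and box[0]<ce[i][0]<box[1] and box[2]<ce[i][1]<box[3]:
            cs,_=cv2.findContours((l==i).astype(np.uint8),cv2.RETR_EXTERNAL,cv2.CHAIN_APPROX_NONE)
            k=max(cs,key=cv2.contourArea)
            w=plane(c,k[:,0].astype(float),.06)
            r=cv2.minAreaRect((w[:,:2]*1000).astype(np.float32)); out.append(r); print("mod px",ce[i].round(),"mm",np.round(r[0],1),np.round(r[1],1),round(r[2],1))
    return np.array([r[0] for r in out])
for cc,lo,box in((c,600,(230,375,195,335)),(s,300,(250,390,195,290))):
    print("cam"); C=mods(cc,lo,box)
    if len(C)==4: print("centre",C.mean(0))
px=c["pixels"]
# controls: dark pixels within each control neighbourhood
for n,u,v,z in(("bar",324,229,.072),("start",286,298,.072),("square",340,283,.072)):
    w=np.zeros(px.shape[:2],bool); w[v-22:v+23,u-22:u+23]=1
    b=[q for q in blobs((px.max(2)<165)&w,60,1200,(u-9,u+9,v-9,v+9))]
    for q in b:
        k=max(cv2.findContours(q[2].astype(np.uint8),0,1)[0],key=cv2.contourArea)
        r=cv2.minAreaRect((plane(c,k[:,0].astype(float),z)[:,:2]*1000).astype(np.float32))
        print(n,q[1],np.round(r[0],1),np.round(r[1],1),round(r[2],1))
E
python3 m.py
```

```text
cam
mod px [325. 229.] mm [566.7   5.2] [75.  75.1] 16.2
mod px [272. 245.] mm [542.1  89.6] [74.9 75.2] 16.2
mod px [340. 283.] mm [482.2 -19.3] [75.2 74.9] 16.1
mod px [286. 298.] mm [457.6  65. ] [75.  75.1] 16.2
centre [512.13161469  35.1400795 ]
cam
mod px [285. 235.] mm [457.6  63.8] [71.5 72.5] 16.6
mod px [347. 250.] mm [566.4   4.1] [71.7 73. ] 16.3
mod px [303. 265.] mm [481.8 -20.7] [71.7 72.9] 16.4
```

Call:
{"name": "apply_moves", "arguments": {"plan": [{"dp": [4, -4.3, 0], "delta_rot": [0, 0, -0.032], "gripper": -1}, {"dp": [8, -8.5, 0], "delta_rot": [0, 0, -0.032], "gripper": -1}, {"dp": [12, -12.8, 0], "delta_rot": [0, 0, -0.032], "gripper": -1}, {"dp": [16, -17, 0], "delta_rot": [0, 0, -0.032], "gripper": -1}, {"dp": [20, -21.3, 0], "delta_rot": [0, 0, -0.032], "gripper": -1}, {"dp": [24, -25.5, 0], "delta_rot": [0, 0, -0.032], "gripper": -1}, {"dp": [28, -29.8, 0], "delta_rot": [0, 0, -0.032], "gripper": -1}, {"dp": [32, -34, 0], "delta_rot": [0, 0, -0.032], "gripper": -1}, {"dp": [36, -38.3, 0], "delta_rot": [0, 0, -0.032], "gripper": -1}, {"dp": [40, -42.5, 0], "delta_rot": [0, 0, -0.032], "gripper": -1}, {"dp": [40, -42.5, 0], "delta_rot": [0, 0, -0.032], "gripper": -1}, {"dp": [40, -42.5, 0], "delta_rot": [0, 0, -0.032], "gripper": -1}]}}

```text
time_s: 1.6
tcp_pos: [0.4427, -0.1192, 0.2604]
ee_rot: [0.99, 0.141, -0.001, 0.0]
contact_force: [-0.9, -1.1, -0.5]
finger_gap: 0.0006
gripper_force: 0.0
```

Call:
{"name": "apply_moves", "arguments": {"plan": [{"dp": [4, -4, 0], "delta_rot": [0, 0, 0], "gripper": -1}, {"dp": [8, -8, 0], "delta_rot": [0, 0, 0], "gripper": -1}, {"dp": [12, -12, 0], "delta_rot": [0, 0, 0], "gripper": -1}, {"dp": [16, -16, 0], "delta_rot": [0, 0, 0], "gripper": -1}, {"dp": [17.3, -17.3, 2], "delta_rot": [0, 0, 0], "gripper": -1}, {"dp": [17.3, -17.3, 6], "delta_rot": [0, 0, 0], "gripper": -1}, {"dp": [17.3, -17.3, 10], "delta_rot": [0, 0, 0], "gripper": -1}, {"dp": [17.3, -17.3, 13], "delta_rot": [0, 0, 0], "gripper": -1}, {"dp": [17.3, -17.3, 14.5], "delta_rot": [0, 0, 0], "gripper": -1}, {"dp": [17.3, -17.3, 14.5], "delta_rot": [0, 0, 0], "gripper": -1}]}}

```text
time_s: 2.85
tcp_pos: [0.5608, 0.0944, 0.1151]
ee_rot: [0.99, 0.14, -0.001, 0.0]
contact_force: [0.9, 0.4, 0.8]
finger_gap: 0.0
gripper_force: 0.0
```

```bash
python3 - <<'E'
from h import *
c=arm.capture("side"); p=c["pixels"][140:320,200:440]
cv2.imwrite("pics/s2.png",cv2.resize(p,None,fx=3,fy=3,interpolation=cv2.INTER_CUBIC)); print(arm.get_state()["tcp_pos"])
E
```

```text
[0.56150033 0.09495997 0.11612082]
```

View pics/s2.png

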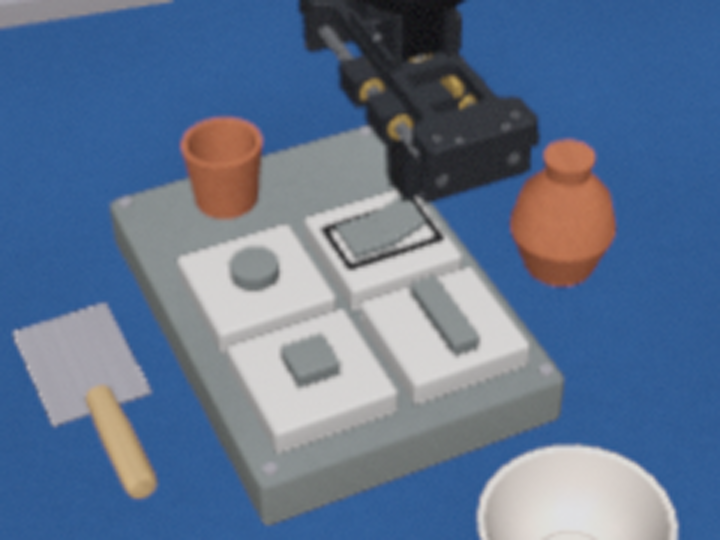

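The crop shows the fingertips just behind and above the raised half of the rocker (around 405,190), with the cup, vase, bowl and spatula clear. I'll check that the projected tips agree with this.

```bash
python3 - <<'E'
from h import *
s=dict(np.load("side1.npz"))
Ri=R.from_quat(s["orientation"]).inv()
P=np.array([[.5608,.0944,.094],[.5608,.0944,.158],[.5603,.0949,.074],[.5421,.0896,.066]])
q=Ri.apply(P-s["origin"]); uv=cv2.projectPoints(q,np.zeros(3),np.zeros(3),s["camera_matrix"],s["dist_coeffs"])[0][:,0]
print(((uv-[200,140])*3).round())
E
```

```text
[[409. 187.]
 [410. 105.]
 [408. 211.]
 [381. 228.]]
```

Call:
{"name": "apply_moves", "arguments": {"plan": [{"dp": [0, 0, 0.8], "delta_rot": [0, 0, 0], "gripper": -1}, {"dp": [0, 0, 1.4], "delta_rot": [0, 0, 0], "gripper": -1}, {"dp": [0, 0, 1.9], "delta_rot": [0, 0, 0], "gripper": -1}, {"dp": [0, 0, 2.3], "delta_rot": [0, 0, 0], "gripper": -1}, {"dp": [0, 0, 2.6], "delta_rot": [0, 0, 0], "gripper": -1}, {"dp": [0, 0, 2.7], "delta_rot": [0, 0, 0], "gripper": -1}, {"dp": [0, 0, 2.7], "delta_rot": [0, 0, 0], "gripper": -1}, {"dp": [0, 0, 2.7], "delta_rot": [0, 0, 0], "gripper": -1}]}}

```text
time_s: 3.9
tcp_pos: [0.5622, 0.0962, 0.0894]
ee_rot: [0.99, 0.141, 0.001, -0.0]
contact_force: [3.3, 0.5, 6.3]
finger_gap: 0.0007
gripper_force: 3.4
```

Call:
{"name": "apply_moves", "arguments": {"plan": [{"dp": [0, 0, 0.2], "delta_rot": [0, 0, 0], "gripper": -1}, {"dp": [0, 0, 0.3], "delta_rot": [0, 0, 0], "gripper": -1}, {"dp": [0, 0, 0.3], "delta_rot": [0, 0, 0], "gripper": -1}, {"dp": [0, 0, 0.3], "delta_rot": [0, 0, 0], "gripper": -1}]}}

```text
time_s: 4.4
tcp_pos: [0.5623, 0.0962, 0.0891]
ee_rot: [0.99, 0.141, 0.001, 0.0]
contact_force: [-5.8, -1.4, 34.9]
finger_gap: 0.0005
gripper_force: 17.4
```

Call:
{"name": "apply_moves", "arguments": {"plan": [{"dp": [0, 0, -2], "delta_rot": [0, 0, 0], "gripper": -1}, {"dp": [0, 0, -5], "delta_rot": [0, 0, 0], "gripper": -1}, {"dp": [0, 0, -5], "delta_rot": [0, 0, 0], "gripper": -1}, {"dp": [-0.6, 3, -5], "delta_rot": [0, 0, 0], "gripper": -1}, {"dp": [-1.2, 6, -5], "delta_rot": [0, 0, 0], "gripper": -1}, {"dp": [-1.9, 8.8, -5], "delta_rot": [0, 0, 0], "gripper": -1}, {"dp": [-1.9, 8.8, -4], "delta_rot": [0, 0, 0], "gripper": -1}, {"dp": [-1.9, 8.8, -3], "delta_rot": [0, 0, 0], "gripper": -1}, {"dp": [-1.9, 8.8, -3], "delta_rot": [0, 0, 0], "gripper": -1}]}}

```text
time_s: 5.52
tcp_pos: [0.5662, 0.0075, 0.1142]
ee_rot: [0.99, 0.142, -0.001, -0.001]
contact_force: [-0.4, 0.4, 0.1]
finger_gap: 0.0005
gripper_force: 0.0
```

```bash
python3 - <<'E'
from h import *
c=arm.capture("side"); p=c["pixels"][140:320,200:440]
cv2.imwrite("pics/s3.png",cv2.resize(p,None,fx=3,fy=3,interpolation=cv2.INTER_CUBIC)); print(arm.get_state()["tcp_pos"])
E
```

```text
[0.566739   0.00742461 0.11488181]
```

View pics/s3.png

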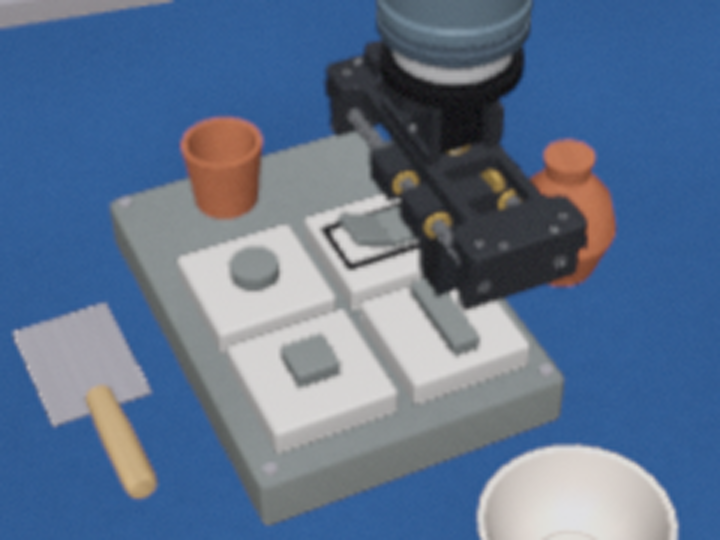

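The crop shows the near half of the rocker now sloping up (345,225), so it is on. The fingers are above the bar key (430,290) and everything else is unmoved.

Call:
{"name": "apply_moves", "arguments": {"plan": [{"dp": [0, 0.2, 1], "delta_rot": [0, 0, 0], "gripper": -1}, {"dp": [0, 0.2, 1.7], "delta_rot": [0, 0, 0], "gripper": -1}, {"dp": [0, 0.2, 2.2], "delta_rot": [0, 0, 0], "gripper": -1}, {"dp": [0, 0.2, 2.6], "delta_rot": [0, 0, 0], "gripper": -1}, {"dp": [0, 0.2, 3.0], "delta_rot": [0, 0, 0], "gripper": -1}, {"dp": [0, 0.2, 3.1], "delta_rot": [0, 0, 0], "gripper": -1}, {"dp": [0, 0.2, 3.1], "delta_rot": [0, 0, 0], "gripper": -1}, {"dp": [0, 0.2, 3.1], "delta_rot": [0, 0, 0], "gripper": -1}]}}

```text
time_s: 6.58
tcp_pos: [0.5679, 0.0041, 0.0861]
ee_rot: [0.99, 0.141, -0.0, 0.0]
contact_force: [-7.3, -0.6, 17.5]
finger_gap: 0.0002
gripper_force: 9.0
```

Call:
{"name": "apply_moves", "arguments": {"plan": [{"dp": [0, 0, -3], "delta_rot": [0, 0, 0], "gripper": -1}, {"dp": [0, 0, -6], "delta_rot": [0, 0, 0], "gripper": -1}, {"dp": [0, 0, -6], "delta_rot": [0, 0, 0], "gripper": -1}, {"dp": [-3, -3, -6], "delta_rot": [0, 0, 0], "gripper": -1}, {"dp": [-6, -6, -6], "delta_rot": [0, 0, 0], "gripper": -1}, {"dp": [-8.8, -8.9, -6], "delta_rot": [0, 0, 0], "gripper": -1}, {"dp": [-8.8, -8.9, -6], "delta_rot": [0, 0, 0], "gripper": -1}, {"dp": [-8.8, -8.9, -4.5], "delta_rot": [0, 0, 0], "gripper": -1}, {"dp": [-8.8, -8.9, -3], "delta_rot": [0, 0, 0], "gripper": -1}, {"dp": [-8.8, -8.9, -3], "delta_rot": [0, 0, 0], "gripper": -1}]}}

```text
time_s: 7.82
tcp_pos: [0.458, 0.0643, 0.1129]
ee_rot: [0.99, 0.141, -0.002, -0.0]
contact_force: [0.2, -0.1, 0.1]
finger_gap: 0.0006
gripper_force: 0.0
```

```bash
python3 - <<'E'
from h import *
c=arm.capture("side"); p=c["pixels"][140:320,200:440]
cv2.imwrite("pics/s4.png",cv2.resize(p,None,fx=3,fy=3,interpolation=cv2.INTER_CUBIC)); print(arm.get_state()["tcp_pos"])
E
```

```text
[0.45845153 0.06454319 0.11361862]
```

View pics/s4.png

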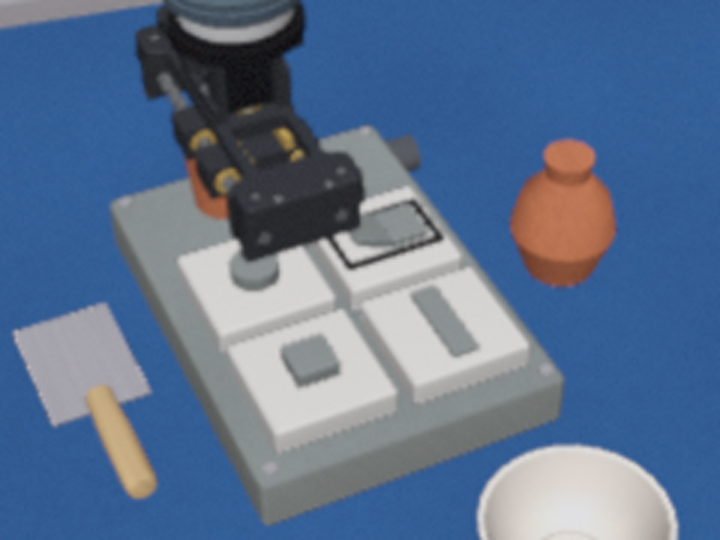

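The crop shows the bar key in (445,320), the rocker on, the square key out, and the fingers above the start button (255,265).

Call:
{"name": "apply_moves", "arguments": {"plan": [{"dp": [0, 0, 1], "delta_rot": [0, 0, 0], "gripper": -1}, {"dp": [0, 0, 1.7], "delta_rot": [0, 0, 0], "gripper": -1}, {"dp": [0, 0, 2.2], "delta_rot": [0, 0, 0], "gripper": -1}, {"dp": [0, 0, 2.6], "delta_rot": [0, 0, 0], "gripper": -1}, {"dp": [0, 0, 2.8], "delta_rot": [0, 0, 0], "gripper": -1}, {"dp": [0, 0, 2.8], "delta_rot": [0, 0, 0], "gripper": -1}]}}

```text
time_s: 8.62
tcp_pos: [0.4586, 0.0649, 0.0881]
ee_rot: [0.99, 0.141, -0.0, 0.001]
contact_force: [-6.3, -0.7, 25.4]
finger_gap: 0.0005
gripper_force: 12.5
```

Right down (tips at 66 mm); now I hold it.

Call:
{"name": "apply_moves", "arguments": {"plan": [{"dp": [0, 0, 0], "delta_rot": [0, 0, 0], "gripper": -1}, {"dp": [0, 0, 0], "delta_rot": [0, 0, 0], "gripper": -1}, {"dp": [0, 0, 0], "delta_rot": [0, 0, 0], "gripper": -1}, {"dp": [0, 0, 0], "delta_rot": [0, 0, 0], "gripper": -1}, {"dp": [0, 0, 0], "delta_rot": [0, 0, 0], "gripper": -1}, {"dp": [0, 0, 0], "delta_rot": [0, 0, 0], "gripper": -1}, {"dp": [0, 0, 0], "delta_rot": [0, 0, 0], "gripper": -1}, {"dp": [0, 0, 0], "delta_rot": [0, 0, 0], "gripper": -1}, {"dp": [0, 0, 0], "delta_rot": [0, 0, 0], "gripper": -1}, {"dp": [0, 0, 0], "delta_rot": [0, 0, 0], "gripper": -1}, {"dp": [0, 0, 0], "delta_rot": [0, 0, 0], "gripper": -1}, {"dp": [0, 0, 0], "delta_rot": [0, 0, 0], "gripper": -1}]}}

```text
time_s: 10.12
tcp_pos: [0.4586, 0.0648, 0.0881]
ee_rot: [0.99, 0.141, 0.0, 0.001]
contact_force: [-7.6, -1.3, 24.3]
finger_gap: 0.0003
gripper_force: 12.4
```

Call:
{"name": "apply_moves", "arguments": {"plan": [{"dp": [0, 0, 0], "delta_rot": [0, 0, 0], "gripper": -1}, {"dp": [0, 0, 0], "delta_rot": [0, 0, 0], "gripper": -1}, {"dp": [0, 0, 0], "delta_rot": [0, 0, 0], "gripper": -1}, {"dp": [0, 0, 0], "delta_rot": [0, 0, 0], "gripper": -1}, {"dp": [0, 0, -3], "delta_rot": [0, 0, 0], "gripper": -1}, {"dp": [0, 0, -7], "delta_rot": [0, 0, 0], "gripper": -1}, {"dp": [0, 0, -12], "delta_rot": [0, 0, 0], "gripper": -1}, {"dp": [0, 0, -16], "delta_rot": [0, 0, 0], "gripper": -1}, {"dp": [0, 0, -16], "delta_rot": [0, 0, 0], "gripper": -1}, {"dp": [0, 0, -16], "delta_rot": [0, 0, 0], "gripper": -1}]}}

```text
time_s: 11.38
tcp_pos: [0.4583, 0.0647, 0.2461]
ee_rot: [0.99, 0.141, -0.0, 0.0]
contact_force: [0.3, 0.2, -1.3]
finger_gap: 0.0004
gripper_force: 0.0
```

```bash
python3 - <<'E'
from h import *
c=arm.capture("side"); p=c["pixels"][140:350,200:440]
cv2.imwrite("pics/s5.png",cv2.resize(p,None,fx=2.5,fy=2.5,interpolation=cv2.INTER_CUBIC)); s=arm.get_state();print(s["tcp_pos"],s["time_s"],s["contact_force"])
E
```

```text
[0.45792074 0.06469283 0.24558554] 11.425 [-0.80959267  0.32732677  0.33494827]
```

View pics/s5.png

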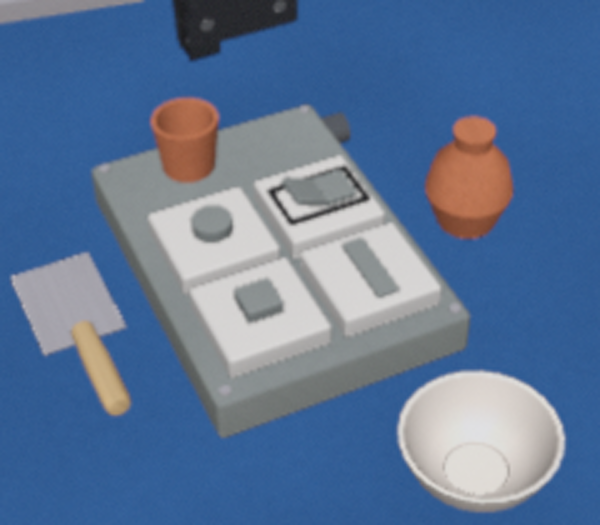

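The final crop shows the rocker on (320,188), bar key in (370,267), start button out (212,223) and square key out (258,298). The pottery and spatula are unmoved, and the arm is clear.

```bash
python3 -c "
from cell import arm; print(arm.hand_in())"
```

```text
the job is handed in; nothing more can be done
None
```

The slow firing was started and the job is handed in: rocker tipped on, bar key fully in, and start button held down for about 2 s and released, with the square key, pottery and spatula untouched in the last picture; hand-in returned no verdict.

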